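# Close and start the curing box

### The job

The little glass ornament has just been glued: stand it in the open curing box, keeping it upright on the way and setting it down rather than dropping it, then lower the lid gently until it is fully shut. After that take the yellow stylus from its wooden stand, use it to push the recessed red start button on the box's sloped side panel all the way in, and put the stylus back in its stand. Leave the glue bottle, the spool and the red meter where they are.

Things in the scene. Friction and masses are not known exactly. Their poses are not given: they have to be found in the camera images.
- case: Curing box, fixed: grey open box 150 (x) by 150 (y) by 80 mm high, walls and floor 5 mm. Origin: centre of its underside, at bench level; z up, x towards the hinge side (away from the robot). On its -y side (right, seen from the robot) a control pod 130 mm wide reaches out to y = -143 mm; its black panel slopes 35 degrees from level, facing up and to -y, upper edge 77 mm above the bench.
- lid_hinge (a point): Middle of the lid's hinge axis, which runs along the box's y on the far (+x) rim, at x = 75, z = 80.5 mm of the box frame, in the plane of the lid's underside. Turns with the lid; when shut its axes are those of the box.
- lid (a joint): Lid angle, rad: 0 shut, 1.57 upright, stop at 1.8; starts about upright. The hinge is stiff: the lid stays where it is left and must be pushed down all the way; 1 to 3 N near the front edge moves it.
- lid_front (a point): Middle of the lid's front edge at its outer face; turns with the lid. The lid is a plate with an amber window, 150 mm from hinge axis to front edge, 150 mm wide, 8 mm thick, 200 g. A black ridge 40 mm long (across), 12 wide and 14 high stands on the outer face in the middle of the front edge.
- button_hole (a point): Centre of the mouth of the round hole in the black sloped panel, ringed in red; at x = 0, y = -113, z = 56.5 mm of the box frame. Its z axis is the panel's outward normal (35 degrees from vertical, leaning to the box's -y); the hole runs straight in along -z, 13 mm across and 14 mm deep, too narrow for fingers.
- start: The red start button, 17 mm disc at the bottom of the hole. Origin: centre of its face, 14 mm below the panel's surface (-z of the hole) when out, 19 mm when all the way in; z outward as for the hole. 1.5 N starts it moving, 5 N holds it fully in against its stop; it springs back when let go.
- ornament: The glued ornament, loose, about 140 g: dark wooden base 70 (x) by 36 (y) by 16 mm high; a green glass pane stands in the middle of it, 50 mm wide along x, 10 mm thick along y, from 16 to 61 mm height. Origin: centre of the underside, z up. Good to pinch across the pane's 10 mm.
- stand: The wooden stylus stand, fixed: block 60 by 60 by 55 mm high with one upright round hole in the middle of its top, 14 mm across, 50 mm deep. Origin: centre of its underside, z up.
- stylus: Yellow stylus, loose, 50 g, 109 mm long. Origin: the end of its tip; z from tip to handle. Steel tip 7 mm across from z = 0 to 45 mm; yellow collar 26 mm across, 45 to 49 mm; yellow round handle 14 mm across, 49 to 109 mm. It stands upright in its stand, tip down in the hole, collar resting on the block's top, its origin 10 mm above the bench.
- glue: White glue bottle with green cap, loose, 48 mm in diameter, 120 mm high; origin at the centre of its underside. To be left alone.
- spool: Bare metal solder spool, loose, 60 mm in diameter, 50 mm high, standing; origin at the centre of its underside. To be left alone.
- meter: Red test meter lying on its back, loose, 75 (x) by 150 (y) by 34 mm high; origin at the centre of its underside. To be left alone.
Things that resemble listed ones, but are neither listed nor needed, are in the scene too. Of the things shaped like the ornament, the wooden one is meant.

How it is judged:
By the outcome, as a careful person would: the job done as asked, in the order asked, and still so for the second after the job is handed in, with the robot touching nothing.
It also fails if it takes over 72 s, if anything falls off the work surface, if the arm or the gripper's body presses on something with over 40 N, if the wrist force passes 120 N, or if a joint passes its speed limit or range.

### The arm

A 6-joint arm with a two-finger parallel gripper is mounted at the origin on the work surface. World frame = base frame: x ahead of the robot, y to its left, z up, the work surface at z = 0. Lengths are in m, angles in rad, forces in N, time in s.
With the tool pointing down it reaches from about 0.3 to 0.75 m from the base axis. Payload 8.5 kg.
Tool frame: the origin (TCP) lies midway between the tips of the shut fingers; the grasp point (between the pads) lies 19 mm behind it; y points along the fingers, z is the direction in which the jaws open and shut, and the axes are right-handed (so a half turn about y gives the same grasp; the last joint's range is limited). The gripper opens to 85 mm and grips with 20 to 120 N. Pads are 22 mm wide; open, the fingers measure 114 mm over their backs; the gripper's body (76 mm by 85 mm) begins 54 mm behind the grasp point. The pads swing forward as they close: fully open they stand 13 mm farther back than shut.
Start: joints at [-1.444, 0.381, 1.297, -0, 1.464, -0.215], TCP at [0.184, -0.518, 0.231] pointing down, gripper open.
Joint ranges: [-3.11, 3.11], [-0.89, 2.33], [0.22, 2.48], [-1.42, 4.56], [0.17, 2.85], [-2.88, 2.88]. Speed limits (rad/s): [2.39, 2.39, 3.14, 3.14, 3.14, 3.14].

### API

Orientations are given as [roll, pitch, yaw] about the fixed x, y, z axes, in that order (R = Rz(yaw) Ry(pitch) Rx(roll)).
In Python, from workcell import ctrl gives the robot as it stands. The module is installed in compiled form; this text tells all that it offers.
- The arm moves only by the shell command python3 -m jog 'ROWS'. ROWS is JSON, a list of rows, each a list of 7 numbers: the finger opening in m, from 0 to 0.0854, then the shift along the tool's x, y, z in m, then the turn, a rotation vector about the tool's x, y, z in rad. A call has 1 to 20 rows; each row is the pose to reach, as a shift and turn from the pose measured when the call began, along the tool's axes at that moment; what a row does not reach only later rows make up. A row lasts 1/10 s, in which the tool goes at most 50 mm and 8.59 degrees, less where a joint would pass 70% of its speed; a pose out of reach is approached as far as the arm can. A call with a gripper value outside its range is refused whole. The fingers move at their own pace and stop on an object; the grip force is fixed at half the most. Time passes only in rows, so rows that repeat a pose let the fingers close. It gives the time, the measured TCP pose, the force and the opening at its end, in the units of the state.
- ctrl.get_state(): the state, without advancing time (a new reading comes with each control period).
- ctrl.grab_frame(name): name is "side" or "top"; returns a dict with "image" (420x560x3 uint8, blue, green, red), "mtx" (3x3 intrinsics, pixels), "R" (3x3) and "t" (3): a world point X has camera coordinates R X + t. Camera axes: x right, y down, z forward; pixel columns grow to the right and rows downward; lengths in m; the calibration is good to about 2 mm. A picture is of the moment at which its call begins. There is no depth.
- ctrl.close_job(): hands the job in, once; it reports no verdict.
The state is a dict: "clock": time; "joint_positions": joint angles; "qvel": joint speeds; "tau": joint torques, N m; "position": TCP position; "tcp_rot": TCP orientation; "ft_force": force on the tool from outside, world axes, zero at the start; "torque": the same for the moment, N m; "width": opening from 0.0 (shut) to 1.0 (fully open).
Only numpy, scipy, OpenCV 4.12 (cv2) and the standard library are available. Lean on these libraries where they do the work, as an engineer would, in place of code of your own. Each camera call takes 0.05 s, during which the arm holds its last target. There are 200 camera calls.

## Working session

There is one attempt and no reset: what is moved stays moved. The work goes in short steps, Python scripts to look and compute and a shell command to move; the robot and the scene stay as the last step left them, time stands still between calls to the robot, and variables do not carry over. Pictures are saved under pics/ and viewed, about 8 in all and at most 12, crops included, and the job is handed in when it is done.

```bash
mkdir -p pics; cat > h.py <<'E'
import numpy as np, cv2
from scipy.spatial.transform import Rotation as Ro
from workcell import ctrl
def grab(n,save=None):
    f=ctrl.grab_frame(n)
    if save: cv2.imwrite(f'pics/{save}.png',f['image'])
    return f
def ray(f,uv):
    R=np.array(f['R']);t=np.array(f['t'])
    d=R.T@np.linalg.solve(np.array(f['mtx']),[uv[0],uv[1],1.]); return -R.T@t,d
def onz(f,uv,z):
    c,d=ray(f,uv); return c+d*(z-c[2])/d[2]
def proj(f,X):
    p=np.array(f['mtx'])@(np.array(f['R'])@np.asarray(X,float)+np.array(f['t'])); return p[:2]/p[2]
def tri(obs):
    A=np.zeros((3,3));b=np.zeros(3)
    for f,uv in obs:
        c,d=ray(f,uv);d=d/np.linalg.norm(d);P=np.eye(3)-np.outer(d,d);A+=P;b+=P@c
    return np.linalg.solve(A,b)
def rel(target,rpy=None):
    """shift and turn in tool axes from now to TCP target"""
    s=ctrl.get_state();R=Ro.from_euler('xyz',s['tcp_rot'])
    out=R.inv().apply(np.asarray(target)-s['position'])
    rv=(R.inv()*Ro.from_euler('xyz',rpy)).as_rotvec() if rpy is not None else np.zeros(3)
    return np.round(out,4),np.round(rv,4)
E
python3 - <<'E'
from h import *
s=ctrl.get_state();print(s)
print(Ro.from_euler('xyz',s['tcp_rot']).as_matrix().round(3))
for n in('top','side'):
    f=grab(n,n+'0');print(n,-np.array(f['R']).T@f['t'],np.array(f['R']).round(3).tolist(),np.array(f['mtx']).tolist())
E
```

```text
{'clock': 0.0, 'joint_positions': array([-1.44430414e+00,  3.81175044e-01,  1.29826544e+00,  1.41338570e-05,
        1.46357489e+00, -2.15300523e-01]), 'qvel': array([-0.00027964,  0.00082105, -0.00037349,  0.00188297,  0.0002781 ,
       -0.00026812]), 'tau': array([-5.83125075e-05, -4.48455727e+01, -2.31271702e+01, -2.63428892e-04,
        4.78125847e-03, -1.07199045e-05]), 'position': array([ 0.18431068, -0.51789027,  0.23072145]), 'tcp_rot': array([-1.57218320e+00,  3.17677973e-04, -2.79980169e+00]), 'ft_force': array([-0.93789515, -0.66720365, -0.27668707]), 'torque': array([-0.01764816, -0.06744678,  0.04384176]), 'width': 1.0023795813471468}
[[-0.942 -0.     0.335]
 [-0.335  0.001 -0.942]
 [-0.    -1.    -0.001]]
top [0.46979755 0.05359224 1.11776808] [[0.025, -0.999, -0.02], [-0.994, -0.022, -0.109], [0.108, 0.023, -0.994]] [[479.44925236783746, 0.0, 278.5690202051111], [0.0, 479.44925236783746, 209.67650089037127], [0.0, 0.0, 1.0]]
side [0.39563503 0.79235982 0.77167962] [[-0.974, -0.228, -0.006], [-0.154, 0.676, -0.721], [0.168, -0.701, -0.693]] [[451.4187927039182, 0.0, 283.7149392438902], [0.0, 451.4187927039182, 213.160650602953], [0.0, 0.0, 1.0]]
```

View pics/top0.png

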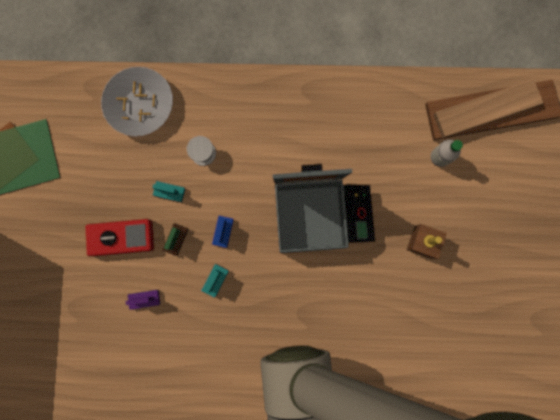

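View pics/side0.png

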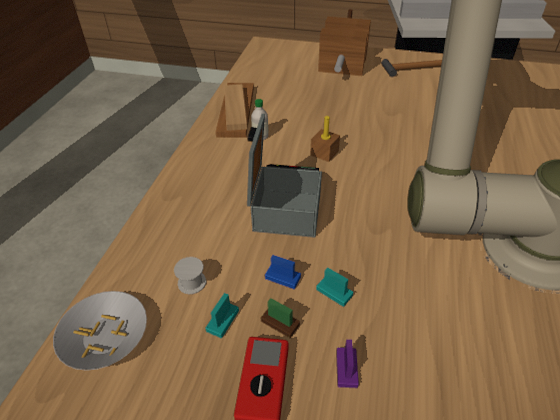

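The top view shows the ornament (dark base, green pane) at about (176,240) just right of the meter, the box at (311,215) and the stand with its stylus at (428,242). The side view has the ornament at (281,318), the box at (287,200) and the stand at (325,145). I'll enlarge these for the corners.

```bash
python3 - <<'E'
import cv2,numpy as np
t=cv2.imread('pics/top0.png');s=cv2.imread('pics/side0.png')
def c(im,x,y,w,h,k):return cv2.resize(cv2.convertScaleAbs(im[y:y+h,x:x+w],alpha=1.6,beta=10),None,fx=k,fy=k,interpolation=cv2.INTER_CUBIC)
# row1: top ornament 150..210,215..265 k=5 (300x250); side ornament 255..305,295..340 ; row2 case top k 4
a=c(t,150,215,50,50,6); b=c(s,255,292,50,50,6); d=c(t,405,220,33,50,6)
r1=np.hstack([a,b,d])
e=c(t,265,155,120,100,3); g=c(s,240,120,145,100,3)[:, :r1.shape[1]-360]
r2=np.hstack([e,g]); 
r2=cv2.copyMakeBorder(r2,0,0,0,r1.shape[1]-r2.shape[1],cv2.BORDER_CONSTANT)
cv2.imwrite('pics/crop1.png',np.vstack([r1,r2]))
E
```

```text
(no output)
```

View pics/crop1.png

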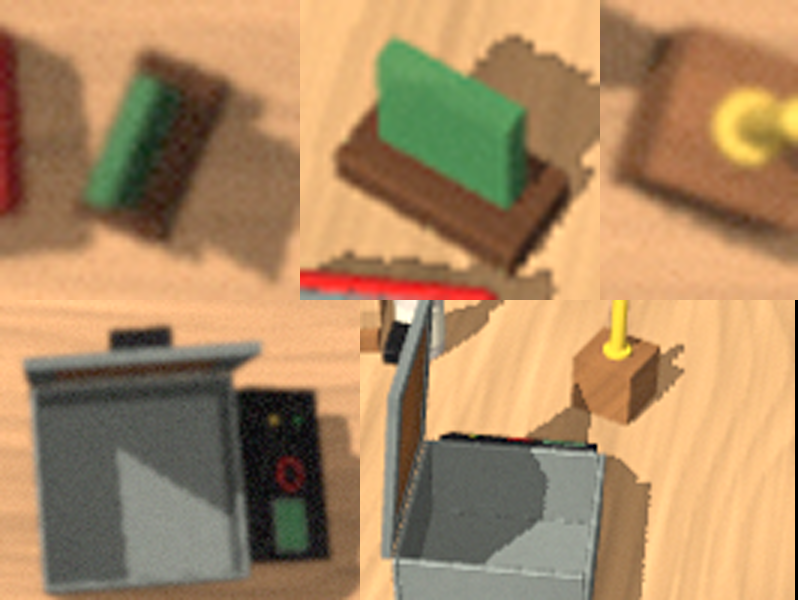

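The crop shows the ornament's base-top and pane corners, the box's front rim corners, the red ring at about (361,213) in the top view, and the stylus collar at about (429,241).

```bash
python3 - <<'E'
from h import *
T=grab('top');S=grab('side')
p=lambda o,k,x,y:((x+.5)/k-.5+o[0],(y+.5)/k-.5+o[1])
ot=[p((150,215),6,*q) for q in[(148,55),(228,85),(165,240),(85,210)]]
W=[onz(T,q,.016) for q in ot];print('base top',np.round(W,4).tolist(),np.mean(W,0).round(4))
os_=[p((255,292),6,x-300,y) for x,y in[(380,62),(397,40),(525,108),(507,125)]]
W=[onz(S,q,.061) for q in os_];print('pane side',np.round(W,4).tolist(),np.mean(W,0).round(4))
os_=[p((255,292),6,x-300,y) for x,y in[(338,157),(512,262),(570,187)]]
W=[onz(S,q,.016) for q in os_];print('base side',np.round(W,4).tolist(),((W[0]+W[2])/2).round(4))
ct=[onz(T,p((265,155),3,x,y-300),.08) for x,y in[(48,590),(248,577)]];print('case front top',np.round(ct,4).tolist())
cs=[onz(S,p((240,120),3,x-360,y-300),.08) for x,y in[(398,560),(585,567),(604,453)]];print('case side hingeL,frontL,frontR',np.round(cs,4).tolist())
im=T['image'];hsv=cv2.cvtColor(im,cv2.COLOR_BGR2HSV)
red=((hsv[...,0]<10)|(hsv[...,0]>170))&(hsv[...,1]>120)&(hsv[...,2]>60)
ys,xs=np.nonzero(red[190:235,345:378]);print(len(xs));c=((xs.min()+xs.max())/2+345,(ys.min()+ys.max())/2+190);print('ring',c,xs.mean()+345,ys.mean()+190,onz(T,(xs.mean()+345,ys.mean()+190),.0565).round(4))
for n,f,z0 in(('T',T,(405,220,60,50)),('S',S,(305,105,45,50))):
    h=cv2.cvtColor(f['image'],cv2.COLOR_BGR2HSV);x,y,w,hh=z0
    m=((h[...,0]>20)&(h[...,0]<33)&(h[...,1]>170)&(h[...,2]>90))[y:y+hh,x:x+w]
    yy,xx=np.nonzero(m);print(n,len(xx),xx.min()+x,xx.max()+x,yy.min()+y,yy.max()+y)
    for r in range(hh):
        k=np.nonzero(m[r])[0]
        if len(k):print(r+y,k.min()+x,k.max()+x,end='; ')
    print()
print('collar T',onz(T,p((405,220),6,145,128),.058).round(4),'S',onz(S,p((240,120),3,257,50),.058).round(4))
E
```

```text
base top [[0.5516, 0.3194, 0.016], [0.5408, 0.2878, 0.016], [0.4808, 0.3094, 0.016], [0.4915, 0.3408, 0.016]] [0.5161 0.3143 0.016 ]
pane side [[0.5421, 0.3155, 0.061], [0.539, 0.3062, 0.061], [0.494, 0.3219, 0.061], [0.4981, 0.3292, 0.061]] [0.5183 0.3182 0.061 ]
base side [[0.5553, 0.3241, 0.016], [0.4919, 0.3488, 0.016], [0.4797, 0.3181, 0.016]] [0.5175 0.3211 0.016 ]
case front top [[0.4925, 0.0705, 0.08], [0.5053, -0.0728, 0.08]]
case side hingeL,frontL,frontR [[0.6374, 0.087, 0.08], [0.4995, 0.0634, 0.08], [0.5088, -0.0736, 0.08]]
1
ring (np.float64(358.0), np.float64(213.0)) 358.0 213.0 [ 0.5819 -0.0986  0.0565]
T 46 425 440 236 245
236 429 429; 237 431 431; 238 425 438; 239 428 440; 240 429 433; 241 426 435; 242 429 439; 243 427 431; 244 427 433; 245 427 431; 
S 140 321 330 116 139
116 325 328; 117 324 329; 118 324 329; 119 324 328; 120 324 328; 121 324 328; 122 324 328; 123 324 328; 124 324 328; 125 324 328; 126 324 328; 127 324 328; 128 324 328; 129 324 328; 130 324 328; 131 324 327; 132 323 327; 133 323 327; 134 322 328; 135 321 330; 136 321 330; 137 321 330; 138 322 329; 139 323 327; 
collar T [ 0.5236 -0.2535  0.058 ] S [ 0.5266 -0.2538  0.058 ]
```

```bash
python3 - <<'E'
from h import *
T=grab('top');im=T['image'].astype(int)
m=(im[...,2]-im[...,1]>35)&(im[...,2]-im[...,0]>35)
ys,xs=np.nonzero(m[200:226,350:373]);xs+=350;ys+=200;w=(im[ys,xs,2]-im[ys,xs,1])
print(len(xs),xs.min(),xs.max(),ys.min(),ys.max());(cx,cy),ax,an=cv2.minAreaRect(np.c_[xs,ys].astype(np.float32));print(cx,cy,ax)
print('ring',onz(T,(cx,cy),.0565).round(4), onz(T,(np.average(xs,weights=w),np.average(ys,weights=w)),.0565).round(4))
print('meter edge',onz(T,(153,222),.034).round(4),onz(T,(153,250),.034).round(4))
C=np.array([.5755,.004]);
for d in(4,5,6):
    a=np.radians(d);print(d,C+np.array([np.cos(a)*0+np.sin(a)*.113,-.113*np.cos(a)]))
# dark pod outline: black region corners
g=(im.max(2)<60).astype(np.uint8);g[:, :340]=0;g[:,385:]=0;g[:180]=0;g[250:]=0
cs=max(cv2.findContours(g,0,2)[0],key=cv2.contourArea);r=cv2.minAreaRect(cs);print('pod',r,cv2.boxPoints(r).tolist())
# stylus yellow loose, bench tri
print('hand top', onz(T,(437,240),.119).round(4),onz(T,proj(T,[.525,-.2537,.119]),.119), proj(T,[.525,-.2537,.119]),proj(T,[.525,-.2537,.059]))
print(rel([.517,.317,.17],[-np.pi/2,0,np.radians(70)-np.radians(-70.4)-2.7998]))
E
```

```text
14 357 362 208 217
359.5 212.5 (9.0, 5.0)
ring [ 0.5831 -0.1019  0.0565] [ 0.5843 -0.1011  0.0565]
meter edge [0.5532 0.3639 0.034 ] [0.4896 0.3605 0.034 ]
4 [ 0.58338248 -0.10872474]
5 [ 0.5853486 -0.10857  ]
6 [ 0.58731172 -0.10838097]
pod ((355.65386962890625, 210.76925659179688), (64.019287109375, 33.82886505126953), 85.03025817871094) [[336.0300598144531, 180.34523010253906], [369.7317199707031, 177.41465759277344], [375.2776794433594, 241.1932830810547], [341.5760192871094, 244.1238555908203]]
hand top [ 0.5228 -0.2528  0.119 ] [ 0.525  -0.2537  0.119 ] [437.41814588 238.96725789] [428.95740298 240.28129448]
(array([-0.5933,  0.0616, -0.6752]), array([ 1.0000e-04, -2.4504e+00, -8.0000e-04]))
```

```bash
R='' ; python3 -m jog '[[0.03,-0.593,0.02,-0.675,0,-2.45,0],[0.03,-0.593,0.02,-0.675,0,-2.45,0],[0.03,-0.593,0.02,-0.675,0,-2.45,0],[0.03,-0.593,0.02,-0.675,0,-2.45,0],[0.03,-0.593,0.02,-0.675,0,-2.45,0],[0.03,-0.593,0.02,-0.675,0,-2.45,0],[0.03,-0.593,0.02,-0.675,0,-2.45,0],[0.03,-0.593,0.02,-0.675,0,-2.45,0],[0.03,-0.593,0.02,-0.675,0,-2.45,0],[0.03,-0.593,0.02,-0.675,0,-2.45,0],[0.03,-0.593,0.02,-0.675,0,-2.45,0],[0.03,-0.593,0.02,-0.675,0,-2.45,0],[0.03,-0.593,0.02,-0.675,0,-2.45,0],[0.03,-0.593,0.02,-0.675,0,-2.45,0],[0.03,-0.593,0.02,-0.675,0,-2.45,0],[0.03,-0.593,0.02,-0.675,0,-2.45,0],[0.03,-0.593,0.02,-0.675,0,-2.45,0],[0.03,-0.593,0.02,-0.675,0,-2.45,0],[0.03,-0.593,0.06,-0.675,0,-2.45,0],[0.03,-0.593,0.06,-0.675,0,-2.45,0]]'
python3 - <<'E'
from h import *
s=ctrl.get_state();print(s['clock'],s['joint_positions'].round(3),rel([.517,.3175,.09],[-np.pi/2,0,np.radians(140.4)-2.7998]))
E
```

```text
clock: 2.25
position: [0.5147, 0.3169, 0.1667]
tcp_rot: [-1.577, 0.008, -0.348]
ft_force: [0.4, 0.6, -0.6]
width: 0.355
2.25 [ 3.560e-01  5.300e-01  1.238e+00  1.000e-03  1.384e+00 -8.670e-01] (array([0.0026, 0.0767, 0.0018]), array([ 0.0058,  0.0012, -0.0076]))
```

```bash
python3 -m jog '[[0.03,0.0025,0.04,0.002,0.006,0.001,-0.008],[0.03,0.0025,0.077,0.002,0.006,0.001,-0.008],[0.03,0.0025,0.077,0.002,0.006,0.001,-0.008],[0.03,0.0025,0.077,0.002,0.006,0.001,-0.008]]'
python3 - <<'E'
from h import *
S=grab('side');T=grab('top')
c=lambda im,x,y,w,h,k:cv2.resize(cv2.convertScaleAbs(im[y:y+h,x:x+w],alpha=1.5,beta=10),None,fx=k,fy=k,interpolation=cv2.INTER_CUBIC)
cv2.imwrite('pics/g1.png',np.hstack([c(S['image'],230,230,100,120,4),c(T['image'],130,190,100,120,4)]))
E
```

```text
clock: 2.65
position: [0.5176, 0.3173, 0.0916]
tcp_rot: [-1.57, -0.001, -0.35]
ft_force: [0.2, -0.1, 0.8]
width: 0.353
```

View pics/g1.png

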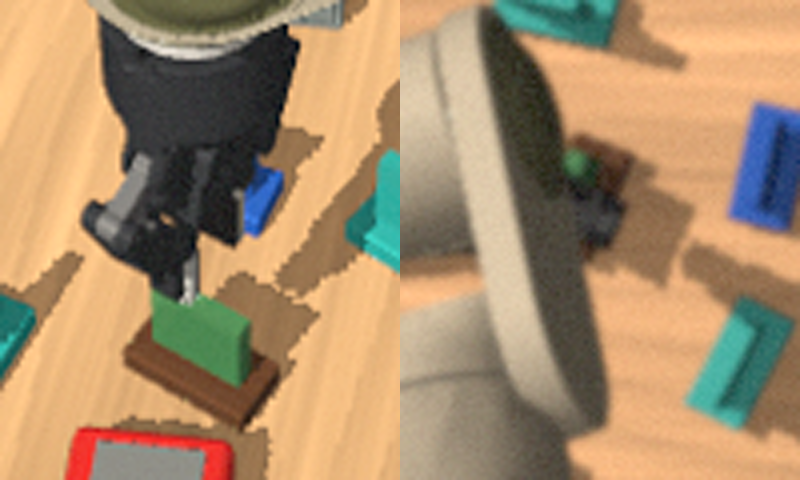

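The picture shows the gripper above the ornament: near fingertip at crop (180,295), far one at (235,240), pane top centre at about (200,312). A projection check follows, then the descent.

```bash
python3 - <<'E'
from h import *
S=grab('side')
print(proj(S,[.5176,.3173,.0966]), proj(S,[.5176,.3173,.061]),'seen pane top centre', (152/6+255,84/6+292))
print(rel([.5175,.3175,.026],[-np.pi/2,0,np.radians(140.4)-2.7998]))
E
python3 -m jog '[[0.03,0,0.02,0,0,0,0],[0.03,0,0.04,0,0,0,0],[0.03,0,0.055,0,0,0,0],[0.03,0,0.065,0,0,0,0],[0.03,0,0.065,0,0,0,0],[0.03,0,0.065,0,0,0,0]]'
```

```text
[280.11128567 293.82063565] [280.32315064 305.15943484] seen pane top centre (280.3333333333333, 306.0)
(array([-0.0007,  0.0664, -0.0007]), array([-0.0029, -0.0002,  0.0036]))
clock: 3.4
position: [0.519, 0.3181, 0.0285]
tcp_rot: [-1.567, -0.005, -0.35]
ft_force: [0.1, -0.2, 0.7]
width: 0.35
```

```bash
python3 -m jog '[[0.02,0,0,0,0,0,0],[0.012,0,0,0,0,0,0],[0.0,0,0,0,0,0,0],[0.0,0,0,0,0,0,0],[0.0,0,0,0,0,0,0],[0.0,0,0,0,0,0,0]]'
python3 -m jog '[[0.0,0,-0.01,0,0,0,0],[0.0,0,-0.025,0,0,0,0],[0.0,0,-0.05,0,0,0,0],[0.0,0,-0.09,0,0,0,0],[0.0,0,-0.13,0,0,0,0],[0.0,0,-0.13,0,0,0,0]]'
python3 - <<'E'
from h import *
a=np.radians(5);C=np.array([.5755,.004])
print(rel([C[0]-.005,C[1],.16],[-np.pi/2,0,np.radians(95)-np.pi/2]))
S=grab('side','lift1')
s=ctrl.get_state();print(s['joint_positions'].round(3),s['width'])
E
```

```text
clock: 4.0
position: [0.5195, 0.3183, 0.0296]
tcp_rot: [-1.566, -0.006, -0.349]
ft_force: [0.0, -0.5, 5.8]
width: 0.109
clock: 4.6
position: [0.5204, 0.3188, 0.1659]
tcp_rot: [-1.559, -0.015, -0.349]
ft_force: [-0.5, 0.4, -0.2]
width: 0.106
(array([ 0.1548,  0.0047, -0.2788]), array([-0.0089, -0.4364,  0.017 ]))
[ 0.356  0.531  1.247 -0.     1.349 -0.866] 0.10919399252415998
```

```bash
python3 -m jog '[[0,0.01,0,-0.018,0,-0.03,0],[0,0.024,0.001,-0.043,0,-0.07,0],[0,0.042,0.001,-0.075,-0.002,-0.12,0.004],[0,0.06,0.002,-0.108,-0.003,-0.17,0.006],[0,0.078,0.002,-0.14,-0.004,-0.22,0.008],[0,0.096,0.003,-0.173,-0.005,-0.27,0.01],[0,0.113,0.003,-0.204,-0.006,-0.32,0.012],[0,0.13,0.004,-0.234,-0.008,-0.37,0.015],[0,0.143,0.005,-0.258,-0.009,-0.41,0.017],[0,0.151,0.005,-0.272,-0.009,-0.43,0.017],[0,0.155,0.005,-0.279,-0.009,-0.436,0.017],[0,0.155,0.005,-0.279,-0.009,-0.436,0.017],[0,0.155,0.005,-0.279,-0.009,-0.436,0.017]]'
python3 - <<'E'
from h import *
S=grab('side');T=grab('top')
print(rel([.5705,.004,.06],[-np.pi/2,0,np.radians(5)]))
c=lambda im,x,y,w,h,k:cv2.resize(cv2.convertScaleAbs(im[y:y+h,x:x+w],alpha=1.5,beta=10),None,fx=k,fy=k,interpolation=cv2.INTER_CUBIC)
cv2.imwrite('pics/g2.png',np.hstack([c(S['image'],220,90,130,150,3),c(T['image'],250,140,130,150,3)]))
E
```

```text
clock: 5.95
position: [0.5691, 0.0039, 0.1564]
tcp_rot: [-1.572, 0.006, 0.087]
ft_force: [0.4, -0.3, -0.7]
width: 0.107
(array([ 0.0018,  0.0967, -0.0001]), array([ 0.0012,  0.0003, -0.0053]))
```

View pics/g2.png

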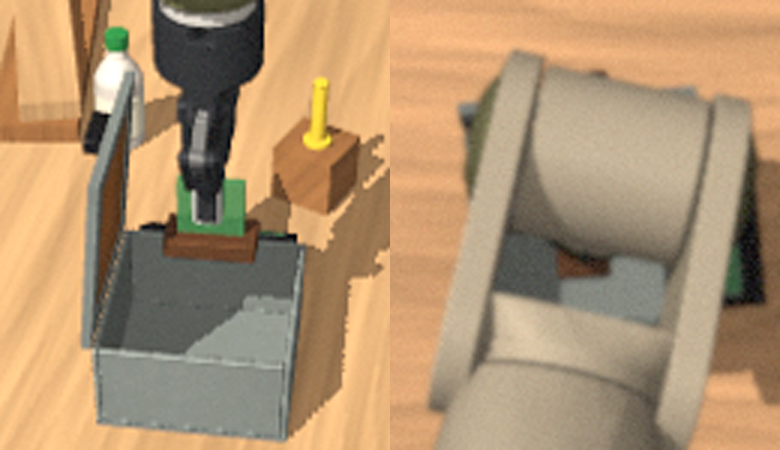

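The ornament hangs upright over the box at crop (210,235), and the lid stands upright with room to spare. Lowering.

```bash
python3 -m jog '[[0,0.001,0.01,0,0,0,-0.005],[0,0.0015,0.03,0,0.001,0,-0.005],[0,0.002,0.055,0,0.001,0,-0.005],[0,0.002,0.08,0,0.001,0,-0.005],[0,0.002,0.1,0,0.001,0,-0.005],[0,0.002,0.112,0,0.001,0,-0.005],[0,0.002,0.117,0,0.001,0,-0.005],[0,0.002,0.118,0,0.001,0,-0.005],[0,0.002,0.118,0,0.001,0,-0.005],[0,0.002,0.118,0,0.001,0,-0.005]]'
```

```text
clock: 7.05
position: [0.5711, 0.0041, 0.0395]
tcp_rot: [-1.571, -0.001, 0.088]
ft_force: [-0.4, -0.1, -0.7]
width: 0.105
```

```bash
python3 -m jog '[[0,0,0.001,0,0,0,0],[0,0,0.002,0,0,0,0],[0,0,0.002,0,0,0,0]]'
```

```text
clock: 7.35
position: [0.5711, 0.0041, 0.0376]
tcp_rot: [-1.571, -0.001, 0.088]
ft_force: [-0.6, -0.2, -0.9]
width: 0.107
```

```bash
python3 -m jog '[[0,0,0.001,0,0,0,0],[0,0,0.002,0,0,0,0],[0,0,0.002,0,0,0,0]]'; python3 -m jog '[[0,0,0.001,0,0,0,0],[0,0,0.001,0,0,0,0]]'
```

```text
clock: 7.65
position: [0.571, 0.0041, 0.0354]
tcp_rot: [-1.571, -0.001, 0.088]
ft_force: [0.3, -0.3, -1.1]
width: 0.11
clock: 7.85
position: [0.5711, 0.004, 0.0347]
tcp_rot: [-1.572, -0.001, 0.088]
ft_force: [-1.2, 0.0, 2.2]
width: 0.107
```

```bash
python3 -m jog '[[0,0,0.0005,0,0,0,0],[0,0,0.0005,0,0,0,0]]'; python3 -m jog '[[0.012,0,0,0,0,0,0],[0.018,0,0,0,0,0,0],[0.03,0,0,0,0,0,0],[0.03,0,0,0,0,0,0],[0.03,0,-0.01,0,0,0,0],[0.03,0,-0.03,0,0,0,0],[0.03,0,-0.07,0,0,0,0],[0.03,0,-0.12,0,0,0,0],[0.0,0,-0.17,0,0,0,0],[0.0,0,-0.22,0,0,0,0],[0.0,0,-0.255,0,0,0,0],[0.0,0,-0.255,0,0,0,0]]'
python3 - <<'E'
from h import *
S=grab('side')
a=np.radians(5);ex=np.array([np.cos(a),np.sin(a),0]);ey=np.array([-np.sin(a),np.cos(a),0]);C=np.array([.5755,.004,0])
h=C+ex*.075+[0,0,.0805]
for y in(.075,-.075):
  for r,n in((0,0),(.15,0),(.15,.008)):
    print(y,r,n,proj(S,h+ey*y+[0,0,r]+ex*n).round(1))
c=lambda im,x,y,w,h,k:cv2.resize(cv2.convertScaleAbs(im[y:y+h,x:x+w],alpha=1.5,beta=10),None,fx=k,fy=k,interpolation=cv2.INTER_CUBIC)
cv2.imwrite('pics/g3.png',c(S['image'],230,90,110,150,4))
s=ctrl.get_state();print(s['position'],s['joint_positions'].round(3))
for x in(.0,.04): print(rel(h+ex*x+ey*.0+[0,0,.2]))
E
```

```text
clock: 8.05
position: [0.571, 0.004, 0.0346]
tcp_rot: [-1.572, -0.002, 0.088]
ft_force: [-2.8, -0.7, 5.4]
width: 0.108
clock: 9.25
position: [0.5716, 0.0041, 0.2958]
tcp_rot: [-1.575, -0.012, 0.088]
ft_force: [-0.2, -0.2, 0.1]
width: -0.001
0.075 0 0 [249.8 205.2]
0.075 0.15 0 [245.6 150.8]
0.075 0.15 0.008 [241.7 150.5]
-0.075 0 0 [261.7 164.6]
-0.075 0.15 0 [259.  111.8]
-0.075 0.15 0.008 [255.5 111.5]
[0.57090241 0.00420311 0.29247289] [-0.2    0.381  1.121 -0.     1.632 -1.858]
(array([ 0.0795,  0.0125, -0.0006]), array([0., 0., 0.]))
(array([ 0.1195,  0.0128, -0.0006]), array([0., 0., 0.]))
```

View pics/g3.png

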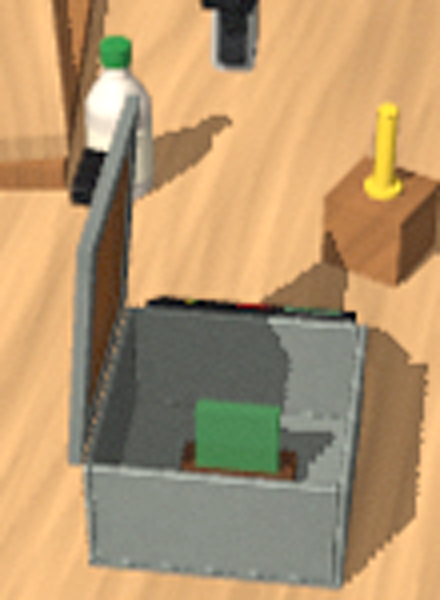

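The ornament stands in the box, pane at crop (237,437), gripper clear. The lid leans slightly towards the robot (about 1.5 rad), with its top edge near crop (90..135, 100..245). Next I go behind the lid, left of its ridge.

```bash
python3 -m jog '[[0,0.04,0,0.015,0,0,0],[0,0.08,0,0.03,0,0,0],[0,0.125,0.0,0.045,0,0,0],[0,0.125,0,0.045,0,0,0],[0,0.125,0,0.045,0,0,0],[0,0.125,0.03,0.045,0,0,0],[0,0.125,0.06,0.045,0,0,0],[0,0.125,0.085,0.045,0,0,0],[0,0.125,0.085,0.045,0,0,0]]'
python3 - <<'E'
from h import *
a=np.radians(5);ex=np.array([np.cos(a),np.sin(a),0]);ey=np.array([-np.sin(a),np.cos(a),0]);C=np.array([.5755,.004,0])
h=C+ex*.075+[0,0,.0805];z=np.array([0,0,1])
s=ctrl.get_state();print(s['position'],s['tcp_rot'],s['ft_force'].round(2),(np.array([ex,ey,z])@(s['position']-h)).round(4),s['joint_positions'].round(3))
for d in[90,80,70,60,50,40,30,20,10,5,0]:
    t=np.radians(d);p=h+.125*(-np.cos(t)*ex+np.sin(t)*z)+.008*(np.sin(t)*ex+np.cos(t)*z)+.011*ex+ey*.045
    print(d,rel(p,[-np.pi/2,0,a]))
E
```

```text
clock: 10.2
position: [0.6896, 0.0593, 0.2052]
tcp_rot: [-1.572, 0.0, 0.087]
ft_force: [-0.4, 0.4, -0.5]
width: 0.002
[0.68956771 0.05932806 0.2052375 ] [-1.57210379e+00  2.79510150e-04  8.69183056e-02] [-0.42  0.41 -0.5 ] [0.0435 0.0452 0.1247] [-8.400e-02  6.580e-01  8.830e-01 -1.000e-03  1.601e+00 -1.742e+00]
90 (array([-0.0245, -0.0003, -0.0002]), array([ 0.0013, -0.0003, -0.0003]))
80 (array([-0.0463,  0.0003, -0.0002]), array([ 0.0013, -0.0003, -0.0003]))
70 (array([-0.0677,  0.0046, -0.0002]), array([ 0.0013, -0.0003, -0.0003]))
60 (array([-0.088 ,  0.0125, -0.0002]), array([ 0.0013, -0.0003, -0.0003]))
50 (array([-0.1067,  0.0239, -0.0002]), array([ 0.0013, -0.0003, -0.0003]))
40 (array([-0.1231,  0.0383, -0.0002]), array([ 0.0013, -0.0003, -0.0003]))
30 (array([-0.1367,  0.0553, -0.0002]), array([ 0.0013, -0.0003, -0.0003]))
20 (array([-1.472e-01,  7.450e-02, -1.000e-04]), array([ 0.0013, -0.0003, -0.0003]))
10 (array([-1.541e-01,  9.520e-02, -1.000e-04]), array([ 0.0013, -0.0003, -0.0003]))
5 (array([-1.563e-01,  1.059e-01, -1.000e-04]), array([ 0.0013, -0.0003, -0.0003]))
0 (array([-1.574e-01,  1.168e-01, -1.000e-04]), array([ 0.0013, -0.0003, -0.0003]))
```

```bash
python3 -m jog '[[0,-0.012,0,0,0,0,0],[0,-0.0245,0,0,0,0,0],[0,-0.035,0,0,0,0,0],[0,-0.046,0,0,0,0,0],[0,-0.057,0.002,0,0,0,0],[0,-0.068,0.005,0,0,0,0],[0,-0.078,0.008,0,0,0,0],[0,-0.088,0.0125,0,0,0,0],[0,-0.098,0.018,0,0,0,0],[0,-0.107,0.024,0,0,0,0],[0,-0.115,0.031,0,0,0,0],[0,-0.123,0.038,0,0,0,0],[0,-0.13,0.047,0,0,0,0],[0,-0.137,0.055,0,0,0,0],[0,-0.142,0.065,0,0,0,0],[0,-0.147,0.0745,0,0,0,0],[0,-0.151,0.085,0,0,0,0],[0,-0.154,0.095,0,0,0,0]]'
python3 - <<'E'
from h import *
S=grab('side','lid1')
E
```

```text
clock: 12.0
position: [0.5359, 0.0455, 0.1109]
tcp_rot: [-1.573, -0.001, 0.087]
ft_force: [0.9, -0.4, 1.3]
width: 0.001
```

```bash
python3 -m jog '[[0,-0.001,0.006,0,0,0,0],[0,-0.002,0.011,0,0,0,0],[0,-0.003,0.015,0,0,0,0],[0,-0.003,0.019,0,0,0,0]]';python3 -m jog '[[0,0,0.001,0,0,0,0],[0,0,0.002,0,0,0,0]]'
```

```text
clock: 12.45
position: [0.5318, 0.0454, 0.0899]
tcp_rot: [-1.572, 0.002, 0.087]
ft_force: [-0.7, -0.0, 0.3]
width: -0.006
clock: 12.65
position: [0.5317, 0.0454, 0.0884]
tcp_rot: [-1.572, 0.002, 0.087]
ft_force: [-4.9, -0.4, 13.4]
width: -0.0
```

```bash
python3 -m jog '[[0,0,-0.03,0,0,0,0],[0,0,-0.08,0,0,0,0],[0,0,-0.12,0,0,0,0],[0,0,-0.12,0,0,0,0]]'
python3 - <<'E'
from h import *
S=grab('side')
a=np.radians(5);ex=np.array([np.cos(a),np.sin(a),0]);ey=np.array([-np.sin(a),np.cos(a),0]);C=np.array([.5755,.004,0])
print(rel([.525,-.2537,.19],[-np.pi/2,0,a-np.pi/2]))
c=lambda im,x,y,w,h,k:cv2.resize(cv2.convertScaleAbs(im[y:y+h,x:x+w],alpha=1.5,beta=10),None,fx=k,fy=k,interpolation=cv2.INTER_CUBIC)
cv2.imwrite('pics/g4.png',c(S['image'],230,90,130,150,4))
E
```

```text
clock: 13.05
position: [0.534, 0.0454, 0.2138]
tcp_rot: [-1.574, -0.008, 0.087]
ft_force: [0.5, -0.4, 0.1]
width: -0.001
(array([-0.0339,  0.0214, -0.2974]), array([-7.0000e-04,  1.5705e+00,  4.5000e-03]))
```

View pics/g4.png

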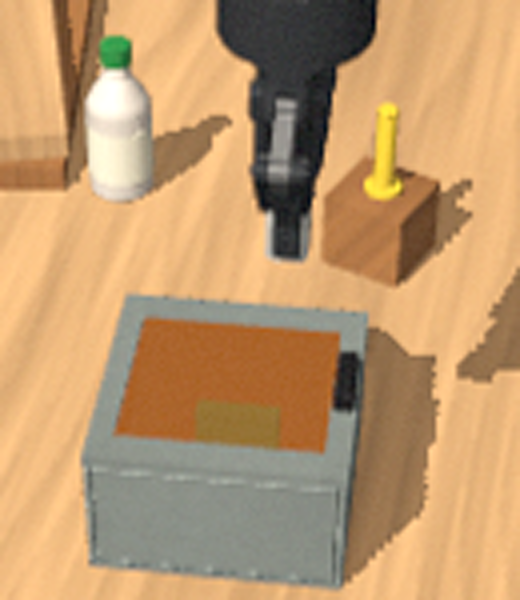

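The lid lies flush on the box, and the ornament is visible upright through the window at crop (237,422). Now the stylus.

```bash
python3 -m jog '[[0.04,-0.004,0,-0.03,0,0.14,0],[0.04,-0.008,0,-0.07,0,0.29,0],[0.04,-0.012,0,-0.11,0,0.44,0],[0.04,-0.016,0,-0.15,0,0.59,0],[0.04,-0.02,0,-0.19,0,0.74,0],[0.04,-0.024,0,-0.22,0,0.89,0],[0.04,-0.028,0,-0.25,0,1.04,0],[0.04,-0.031,0,-0.27,0,1.19,0],[0.04,-0.034,0.005,-0.285,0,1.34,0],[0.04,-0.034,0.01,-0.297,0,1.49,0],[0.04,-0.034,0.02,-0.297,0,1.57,0.0045],[0.04,-0.034,0.021,-0.297,0,1.57,0.0045],[0.04,-0.034,0.021,-0.297,0,1.57,0.0045]]'
python3 - <<'E'
from h import *
a=np.radians(5)
print(rel([.525,-.2537,.065],[-np.pi/2,0,a-np.pi/2]))
T=grab('top');S=grab('side');print(proj(T,[.525,-.2537,.19]))
c=lambda im,x,y,w,h,k:cv2.resize(cv2.convertScaleAbs(im[y:y+h,x:x+w],alpha=1.5,beta=10),None,fx=k,fy=k,interpolation=cv2.INTER_CUBIC)
cv2.imwrite('pics/g5.png',np.hstack([c(S['image'],290,70,80,90,5),c(T['image'],320,180,80,90,5)]))
print(ctrl.get_state()['joint_positions'].round(3))
E
```

```text
clock: 14.4
position: [0.5246, -0.253, 0.1894]
tcp_rot: [-1.572, 0.002, -1.481]
ft_force: [0.4, -0.4, 0.5]
width: 0.47
(array([0.0009, 0.1244, 0.0004]), array([ 0.001 ,  0.0029, -0.0019]))
[448.84519704 237.19252445]
[-6.530e-01  4.690e-01  1.273e+00  1.000e-03  1.399e+00 -7.420e-01]
```

View pics/g5.png

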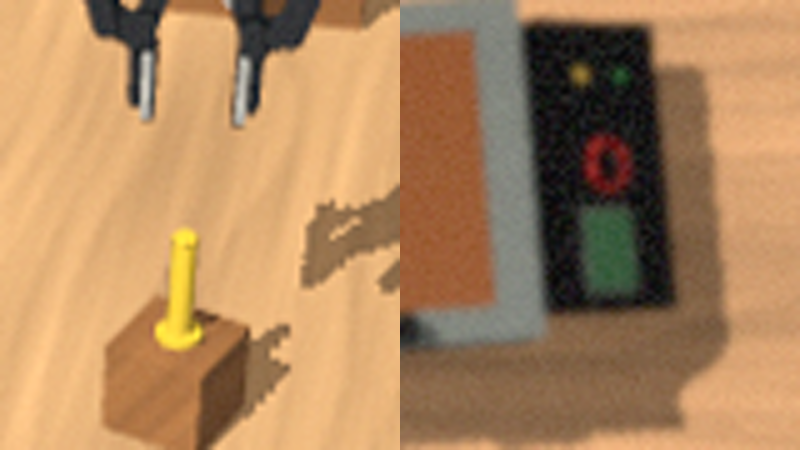

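The fingertips straddle the handle: tips at crop (147,118) and (240,125), handle top at (185,240). The ring centre in the top view is about (361.2,212.6).

```bash
python3 - <<'E'
from h import *
T=grab('top');S=grab('side')
print('mid tips seen',(193.5/5+289.6,121/5+69.6),'TCP proj',proj(S,[.5246,-.253,.194]),'handle top seen',(185/5+289.6,237/5+69.6),'proj',proj(S,[.525,-.2537,.119]))
print('handle S', onz(S,(185/5+289.6,237/5+69.6),.119),'collar', onz(S,(179/5+289.6,330/5+69.6),.059))
print('ring',onz(T,(361.2,212.6),.0565))
a=np.radians(5);ex=np.array([np.cos(a),np.sin(a),0]);ey=np.array([-np.sin(a),np.cos(a),0])
f=lambda x,y,z,q=None:onz(T,(320+(x-400+.5)/5-.5,180+(y+.5)/5-.5),z)
# lid outer corners at z .0885: right-front (548,340), right-back (522,0?) ; pod lower edge corner (677,303), upper-right (650,22)
print('lid FR top corner',f(548,338,.0885))
im=T['image'].astype(float)
m=(im[...,2]-im[...,1]>25)&(im[...,2]-im[...,0]>25);ys,xs=np.nonzero(m[200:226,352:372]);print((xs.min()+xs.max())/2+352,(ys.min()+ys.max())/2+200,xs.mean()+352,ys.mean()+200,len(xs))
E
```

```text
mid tips seen (328.3, 93.8) TCP proj [329.13980428  92.01806793] handle top seen (326.6, 117.0) proj [327.23474939 117.30293371]
handle S [ 0.52689718 -0.25481247  0.119     ] collar [ 0.5267866  -0.25592083  0.059     ]
ring [ 0.58295873 -0.1056648   0.0565    ]
lid FR top corner [ 0.50468749 -0.0757671   0.0885    ]
361.5 212.5 361.0128205128205 212.28205128205127 78
```

```bash
python3 -m jog '[[0.04,0.001,0.02,0.0005,0,0.003,0],[0.04,0.001,0.05,0.0005,0,0.003,0],[0.04,0.001,0.08,0.0005,0,0.003,0],[0.04,0.001,0.105,0.0005,0,0.003,0],[0.04,0.001,0.12,0.0005,0,0.003,0],[0.04,0.001,0.124,0.0005,0,0.003,0],[0.04,0.001,0.124,0.0005,0,0.003,0],[0.03,0.001,0.124,0.0005,0,0.003,0],[0.02,0.001,0.124,0.0005,0,0.003,0],[0.01,0.001,0.124,0.0005,0,0.003,0],[0.0,0.001,0.124,0.0005,0,0.003,0],[0.0,0.001,0.124,0.0005,0,0.003,0],[0.0,0.001,0.124,0.0005,0,0.003,0]]'
python3 - <<'E'
from h import *
s=ctrl.get_state();print(s['position'],s['tcp_rot'],s['ft_force'],s['width']*85.4)
E
```

```text
clock: 15.9
position: [0.5261, -0.2543, 0.0677]
tcp_rot: [-1.569, -0.001, -1.484]
ft_force: [-0.0, 0.1, 5.4]
width: 0.145
[ 0.52608501 -0.2542903   0.06772023] [-1.56858605e+00 -1.10626021e-03 -1.48447922e+00] [-0.0178399   0.10194794  5.42143081] 12.403912539171051
```

Gripped (12.4 mm reading for a 14 mm handle). Lift clear of the stand, then work out the tilted pre-press pose.

```bash
python3 -m jog '[[0,0,-0.02,0,0,0,0],[0,0,-0.05,0,0,0,0],[0,0,-0.085,0,0,0,0],[0,0,-0.12,0,0,0,0],[0,0,-0.12,0,0,0,0]]'
cat >> h.py <<'E'
a5=np.radians(5);ex=np.array([np.cos(a5),np.sin(a5),0]);ey=np.array([-np.sin(a5),np.cos(a5),0]);ez=np.array([0,0,1.])
H=np.array([.585,-.1075,.0565]);th=np.radians(35);nn=-np.sin(th)*ey+np.cos(th)*ez
ROT=(Ro.from_rotvec(ex*th)*Ro.from_euler('xyz',[-np.pi/2,0,a5-np.pi/2])).as_euler('xyz')
L=.0577
E
python3 - <<'E'
from h import *
s=ctrl.get_state();print(s['position'],s['ft_force'],s['width'],s['joint_positions'].round(3))
for d in(.06,.03,.008): print(d,rel(H+nn*(d+L),ROT))
E
```

```text
clock: 16.4
position: [0.5272, -0.2552, 0.1927]
tcp_rot: [-1.562, -0.007, -1.484]
ft_force: [0.3, -0.0, -0.6]
width: 0.145
[ 0.52723341 -0.25518942  0.19268899] [ 0.34335246 -0.0139423  -0.63293751] 0.14522170866046985 [-6.530e-01  4.670e-01  1.270e+00  1.000e-03  1.393e+00 -7.400e-01]
0.06 (array([-0.0749,  0.0399,  0.07  ]), array([-0.009 ,  0.002 ,  0.6182]))
0.03 (array([-0.0923,  0.0643,  0.0698]), array([-0.009 ,  0.002 ,  0.6182]))
0.008 (array([-0.1051,  0.0822,  0.0696]), array([-0.009 ,  0.002 ,  0.6182]))
```

```bash
python3 -m jog '[[0,-0.01,0,0.01,-0.001,0,0.08],[0,-0.025,0.005,0.025,-0.003,0,0.2],[0,-0.04,0.015,0.04,-0.005,0.001,0.33],[0,-0.055,0.025,0.055,-0.007,0.001,0.46],[0,-0.068,0.033,0.065,-0.009,0.002,0.57],[0,-0.075,0.04,0.07,-0.009,0.002,0.618],[0,-0.075,0.04,0.07,-0.009,0.002,0.618],[0,-0.083,0.052,0.07,-0.009,0.002,0.618],[0,-0.092,0.064,0.07,-0.009,0.002,0.618],[0,-0.1,0.0745,0.07,-0.009,0.002,0.618],[0,-0.1015,0.077,0.07,-0.009,0.002,0.618],[0,-0.1015,0.077,0.07,-0.009,0.002,0.618],[0,-0.1015,0.077,0.07,-0.009,0.002,0.618]]'
python3 - <<'E'
from h import *
s=ctrl.get_state();print(s['position'],s['ft_force'],s['joint_positions'].round(3))
print('to d=.008',rel(H+nn*(.008+L),ROT))
R=Ro.from_euler('xyz',s['tcp_rot']);tip=s['position']+R.apply([0,L,0]);print('tip',tip,'rel hole',(np.array([ex,np.cos(th)*ey+np.sin(th)*ez,nn])@(tip-H)).round(4))
T=grab('top');S=grab('side')
print('tip proj',proj(T,tip),proj(S,tip),'hole',proj(T,H),proj(S,H))
c=lambda im,x,y,w,h,k:cv2.resize(cv2.convertScaleAbs(im[y:y+h,x:x+w],alpha=1.5,beta=10),None,fx=k,fy=k,interpolation=cv2.INTER_CUBIC)
cv2.imwrite('pics/g6.png',np.hstack([c(S['image'],265,120,64,75,6),c(T['image'],330,175,64,75,6)]))
E
```

```text
clock: 17.7
position: [0.5892, -0.1491, 0.1163]
tcp_rot: [-1.57, 0.609, -1.483]
ft_force: [0.5, 0.5, 0.2]
width: 0.144
[ 0.58915207 -0.14906646  0.11633429] [0.5376971  0.48540493 0.18494558] [-0.633  0.727  1.151  0.448  1.683 -0.766]
to d=.008 (array([ 0.0001,  0.0073, -0.0005]), array([-0.001 ,  0.0004,  0.0016]))
tip [ 0.5863316  -0.11616895  0.06901528] rel hole [0.0006 0.     0.0153]
tip proj [366.87998609 210.59110171] [293.70640241 159.70983885] hole [362.03554514 211.70342827] [293.44772839 165.69831144]
```

View pics/g6.png

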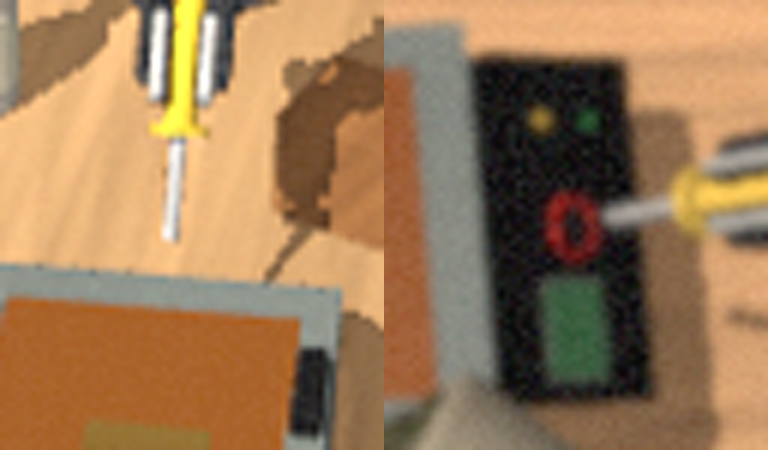

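The tip (top crop (608,220), steel) points straight at the ring centre (574,230), and both views match the predicted tip to within about 1 px. The ring sits about 1 mm further up the slope. Correct that and insert.

```bash
python3 -m jog '[[0,-0.0008,0.004,-0.001,0,0,0],[0,-0.0008,0.009,-0.001,0,0,0],[0,-0.0008,0.014,-0.001,0,0,0],[0,-0.0008,0.018,-0.001,0,0,0],[0,-0.0008,0.022,-0.001,0,0,0],[0,-0.0008,0.026,-0.001,0,0,0],[0,-0.0008,0.026,-0.001,0,0,0]]'
cat > st.py <<'E'
from h import *
s=ctrl.get_state();R=Ro.from_euler('xyz',s['tcp_rot']);tip=s['position']+R.apply([0,L,0])
H=np.array([.5845,-.1065,.0565])
print('tip rel hole',(np.array([ex,np.cos(th)*ey+np.sin(th)*ez,nn])@(tip-H)).round(4),'F tool',R.inv().apply(s['ft_force']).round(2),'w',round(s['width'],3))
E
python3 st.py
```

```text
clock: 18.5
position: [0.5866, -0.1332, 0.0949]
tcp_rot: [-1.571, 0.61, -1.483]
ft_force: [0.2, 0.6, -0.1]
width: 0.145
tip rel hole [-0.0002 -0.     -0.0109] F tool [-0.46  0.44  0.23] w 0.145
```

Inside the hole with no side force. Press on.

```bash
python3 -m jog '[[0,0,0.002,0,0,0,0],[0,0,0.004,0,0,0,0],[0,0,0.006,0,0,0,0],[0,0,0.0065,0,0,0,0]]'; python3 st.py
python3 -m jog '[[0,0,0.001,0,0,0,0],[0,0,0.002,0,0,0,0],[0,0,0.002,0,0,0,0]]'; python3 st.py
```

```text
clock: 18.9
position: [0.5864, -0.1297, 0.0897]
tcp_rot: [-1.57, 0.61, -1.483]
ft_force: [-0.2, -1.5, 2.8]
width: 0.144
tip rel hole [-0.0001 -0.0001 -0.0172] F tool [-0.35 -3.16 -0.31] w 0.144
clock: 19.2
position: [0.5863, -0.1286, 0.0882]
tcp_rot: [-1.57, 0.61, -1.483]
ft_force: [-1.0, -2.6, 3.3]
width: 0.145
tip rel hole [-0.0001 -0.0001 -0.019 ] F tool [ 0.17 -4.1  -1.22] w 0.145
```

```bash
python3 -m jog '[[0,0,0.001,0,0,0,0],[0,0,0.0015,0,0,0,0],[0,0,0.0015,0,0,0,0]]'; python3 st.py
```

```text
clock: 19.5
position: [0.5864, -0.1285, 0.0878]
tcp_rot: [-1.568, 0.608, -1.483]
ft_force: [-1.6, -5.6, 9.0]
width: 0.146
tip rel hole [ 0.0001 -0.0003 -0.0194] F tool [ -0.66 -10.45  -2.07] w 0.146
```

10.5 N against the stop at about 19.4 mm: the button is fully in. Back out.

```bash
python3 -m jog '[[0,0,0.0,0,0,0,0],[0,0,-0.005,0,0,0,0],[0,0,-0.015,0,0,0,0],[0,0,-0.03,0,0,0,0],[0,0,-0.055,0,0,0,0],[0,0,-0.08,0,0,0,0],[0,0,-0.08,0,0,0,0]]'
python3 - <<'E'
from h import *
s=ctrl.get_state();print(s['position'],s['ft_force'],s['width'])
print(rel([.526,-.2543,.185],[-np.pi/2,0,a5-np.pi/2]))
E
```

```text
clock: 20.2
position: [0.5912, -0.1761, 0.1557]
tcp_rot: [-1.564, 0.605, -1.481]
ft_force: [0.1, -0.1, -0.3]
width: 0.147
[ 0.59115641 -0.17607894  0.15570428] [ 0.13471035 -0.12901796 -0.30446726] 0.14686960671966834
(array([ 0.0427, -0.0656, -0.0714]), array([-6.400e-03, -1.000e-04, -6.047e-01]))
```

```bash
python3 -m jog '[[0,0.003,-0.01,-0.005,-0.001,0,-0.06],[0,0.01,-0.025,-0.018,-0.002,0,-0.17],[0,0.02,-0.04,-0.034,-0.003,0,-0.3],[0,0.03,-0.053,-0.052,-0.005,0,-0.43],[0,0.04,-0.062,-0.066,-0.006,0,-0.55],[0,0.043,-0.0655,-0.0714,-0.0064,0,-0.605],[0,0.043,-0.0655,-0.0714,-0.0064,0,-0.605],[0,0.043,-0.0655,-0.0714,-0.0064,0,-0.605]]'
python3 - <<'E'
from h import *
s=ctrl.get_state()
print(s['position'],rel([.526,-.2543,.12],[-np.pi/2,0,a5-np.pi/2]))
S=grab('side');R=Ro.from_euler('xyz',s['tcp_rot']);tip=s['position']+R.apply([0,L,0])
print('tip pred',proj(S,tip),'collar pred',proj(S,s['position']+R.apply([0,L-.047,0])))
c=lambda im,x,y,w,h,k:cv2.resize(cv2.convertScaleAbs(im[y:y+h,x:x+w],alpha=1.5,beta=10),None,fx=k,fy=k,interpolation=cv2.INTER_CUBIC)
cv2.imwrite('pics/g7.png',c(S['image'],290,70,70,90,6))
E
```

```text
clock: 21.0
position: [0.5261, -0.2538, 0.1841]
tcp_rot: [-1.571, 0.002, -1.483]
ft_force: [-0.5, 0.3, -0.1]
width: 0.147
[ 0.526081   -0.25384605  0.18411413] (array([ 0.0006,  0.0641, -0.0001]), array([ 0.0006,  0.0004, -0.0021]))
tip pred [327.02246011 114.8348576 ] collar pred [328.11784242  99.00401085]
```

View pics/g7.png

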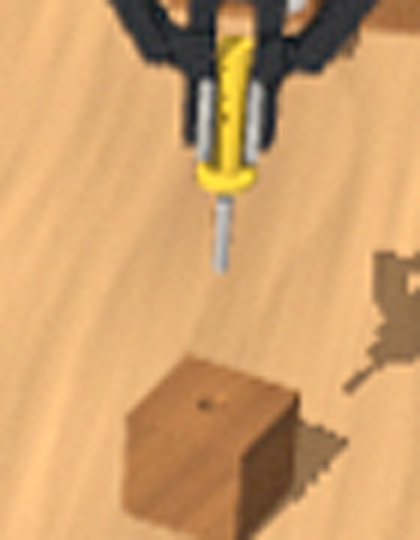

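```bash
python3 - <<'E'
from h import *
S=grab('side');T=grab('top');im=S['image'][131:143,317:333].astype(int).sum(2)
m=im<np.median(im)*.72;ys,xs=np.nonzero(m);print(len(xs),xs.mean()+317,ys.mean()+131)
for uv in((324.3,137.1),(324.9,137.3),(xs.mean()+317+.6,ys.mean()+131+.2)):print(onz(S,uv,.055))
E
```

```text
2 323.5 137.0
[ 0.52930361 -0.25390778  0.055     ]
[ 0.52752179 -0.25331533  0.055     ]
[ 0.52976428 -0.25330638  0.055     ]
```

```bash
python3 -m jog '[[0,0.0005,0.02,0.0008,0,0,-0.002],[0,0.0005,0.045,0.0008,0,0,-0.002],[0,0.0005,0.06,0.0008,0,0,-0.002],[0,0.0005,0.068,0.0008,0,0,-0.002],[0,0.0005,0.075,0.0008,0,0,-0.002],[0,0.0005,0.08,0.0008,0,0,-0.002],[0,0.0005,0.08,0.0008,0,0,-0.002]]'
```

```text
clock: 21.85
position: [0.527, -0.2548, 0.1038]
tcp_rot: [-1.572, -0.0, -1.484]
ft_force: [-0.7, -0.8, 0.2]
width: 0.145
```

The tip is 9 mm into the hole with no force. Go on down.

```bash
python3 -m jog '[[0,0,0.01,0,0,0,0],[0,0,0.02,0,0,0,0],[0,0,0.028,0,0,0,0],[0,0,0.033,0,0,0,0],[0,0,0.0345,0,0,0,0],[0,0,0.0345,0,0,0,0]]';python3 -m jog '[[0,0,0.001,0,0,0,0],[0,0,0.0015,0,0,0,0],[0,0,0.0015,0,0,0,0]]'
```

```text
clock: 22.45
position: [0.527, -0.2549, 0.0691]
tcp_rot: [-1.572, -0.0, -1.484]
ft_force: [-0.0, -0.2, -0.5]
width: 0.142
clock: 22.75
position: [0.5271, -0.255, 0.0678]
tcp_rot: [-1.572, -0.0, -1.484]
ft_force: [-0.3, 0.6, -1.2]
width: 0.148
```

```bash
python3 -m jog '[[0,0,0.0007,0,0,0,0],[0,0,0.0007,0,0,0,0]]';python3 -m jog '[[0,0,0.0007,0,0,0,0],[0,0,0.0007,0,0,0,0]]'
```

```text
clock: 22.95
position: [0.5271, -0.255, 0.0678]
tcp_rot: [-1.571, -0.001, -1.484]
ft_force: [-2.5, 0.8, 4.9]
width: 0.144
clock: 23.15
position: [0.5271, -0.255, 0.0677]
tcp_rot: [-1.571, -0.001, -1.484]
ft_force: [-2.7, 1.4, 5.9]
width: 0.144
```

Seated. Release, rise and check.

```bash
python3 -m jog '[[0.02,0,0,0,0,0,0],[0.03,0,0,0,0,0,0],[0.045,0,0,0,0,0,0],[0.045,0,0,0,0,0,0],[0.045,0,0,0,0,0,0],[0.045,0,-0.02,0,0,0,0],[0.045,0,-0.05,0,0,0,0],[0.045,0,-0.09,0,0,0,0],[0.045,0,-0.13,0,0,0,0],[0.045,0.05,-0.16,0,0,0,0],[0.045,0.09,-0.16,0,0,0,0],[0.045,0.09,-0.16,0,0,0,0],[0.045,0.09,-0.16,0,0,0,0]]'
python3 - <<'E'
from h import *
s=ctrl.get_state();print(s['clock'],s['ft_force'].round(2),s['qvel'].round(3))
S=grab('side')
cv2.imwrite('pics/g8.png',cv2.convertScaleAbs(S['image'],alpha=1.3))
E
```

```text
clock: 24.45
position: [0.5346, -0.345, 0.2272]
tcp_rot: [-1.572, -0.0, -1.485]
ft_force: [0.1, -0.6, -0.9]
width: 0.527
24.45 [ 0.07 -0.58 -0.86] [ 0.03  -0.017  0.033  0.004 -0.001  0.002]
```

View pics/g8.png

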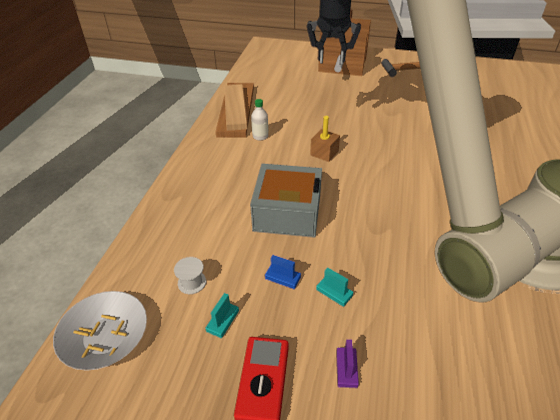

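The stylus stands in its stand at (325,130), the lid is shut at (287,187), and the bottle, spool and meter are where they were. The gripper is clear.

```bash
python3 -c "
from workcell import ctrl
print(ctrl.close_job())"
```

```text
the job is handed in; nothing more can be done
None
```

The whole job is done and was handed in at about 24.5 s, well under the 72 s limit; no verdict is reported at hand-in.

- **Ornament:** I pinched the wooden ornament by its pane, carried it upright and lowered it until it touched the box floor (about 5 N). After release it stood upright, and it still showed upright through the window once the lid was shut.
- **Lid:** I pushed it down along its arc. It stopped at its shut height (tool at 88.4 mm, shut lid top at 88.5 mm) against 13 N, and it looks flush on the box.
- **Button:** The stylus, tilted 35°, went into the hole with no side force. It pressed to about 19.4 mm with 10.5 N and would go no further, so the button was fully in. I have no picture of the button itself pressed.
- **Stylus:** It is back in its stand, with the collar seated at about 5 N, and it stood upright in the last picture.
- **Left alone:** The glue bottle, spool and meter look unmoved in the last side view, which I judged by eye. The gripper was clear of everything.

No check failed. The two cameras disagreed by 2–3 mm on positions. I settled the button hole by comparing the stylus tip with the ring in the top view, and the stand hole by the grasp position and the side view.

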